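# Rinse a tumbler at the canteen clearing station

## Robot

A 6-joint arm with a two-finger parallel gripper is mounted at the origin on the work surface. World frame = base frame: x ahead of the robot, y to its left, z up, the work surface at z = 0. Lengths are in m, angles in degrees, forces in N, time in s.
With the tool pointing down it reaches from about 0.4 to 0.825 m from the base axis. Payload 7 kg.
Tool frame: the origin (TCP) lies at the very end of the fingers, on their centre line; the grasp point (between the pads) lies 19 mm behind it; x points along the fingers, z is the direction in which the jaws open and shut, and the axes are right-handed (so a half turn about x gives the same grasp; the last joint's range is limited). The gripper opens to 88 mm and grips with 3 to 60 N. Pads are 19 mm wide; open, the fingers measure 130 mm over their backs; the gripper's body (78 mm by 193 mm) begins 47 mm behind the grasp point.
Start: joints at [92.939, 20.546, 0.682, 0, -70.136, -16.507], TCP at [0.158, 0.656, 0.227] pointing down, gripper open.
Joint ranges: [-176.03, 176.03], [-82.01, 121.73], [-58.28, 71.71], [-173.87, 95.51], [-174.79, -0.11], [-173.66, 173.66]. Speed limits (degrees/s): [136.94, 136.94, 172.46, 180, 180, 180].

## Interface

Orientations are given as [roll, pitch, yaw] about the fixed x, y, z axes, in that order (R = Rz(yaw) Ry(pitch) Rx(roll)).
In Python, from plant import * gives the robot as it stands.
- The arm moves only by the tool arm_command, never from a script. Its argument "commands" is one flat list of numbers, 5 for each row, row after row: the shift along the tool's x, y, z in mm, then the turn about the tool's x in degrees, then the opening in per cent of the stroke, from 0 (shut) to 100 (fully open). A call has 1 to 5 rows; each row shifts and turns the pose as measured when the row begins, along the tool's axes as they then stand; what a row does not reach is not made up. A row lasts 1/8 s, in which the tool goes at most 62.5 mm and 10.7 degrees, less where a joint would pass 70% of its speed; a pose out of reach is approached as far as the arm can. A call is refused whole if a number of a shift passes 62.5 or a number of a turn 10.7, either way. A call with a gripper value outside its range is refused whole. The fingers move at their own pace and stop on an object; the grip force is fixed at half the most. Time passes only in rows, so rows that do not move let the fingers close. It gives the time, the measured TCP pose, the force and the opening at its end, in the units of the state.
- get_obs(): the state, without advancing time (a new reading comes with each control period).
- snapshot(name): name is "scene" or "top" or "wrist"; returns a dict with "frame" (480x640x3 uint8, blue, green, red), "fov_y" (degrees; the focal length in pixels is half the picture's height over the tangent of half this angle, whatever the lens; pixels are square), "cx", "cy" (the principal point, pixels), "world_to_cam" (4x4, takes a point from world to camera coordinates). Camera axes: x right, y up, looking along -z (the intrinsics and any distortion apply to the point x, -y, -z); pixel columns grow to the right and rows downward; lengths in m; the calibration is good to about 2 mm. A picture is of the moment at which its call begins. There is no depth.
- close_job(): hands the job in, once; it reports no verdict.
The state is a dict: "clock": time; "joint_pos": joint angles; "qvel": joint speeds; "tau": joint torques, N m; "tool_pos": TCP position; "orientation": TCP orientation; "force": force on the tool from outside, world axes, zero at the start; "moment": the same for the moment, N m; "opening": finger opening in m.
Only numpy, scipy, OpenCV 4.12 (cv2) and the standard library are available. Lean on these libraries where they do the work, as an engineer would, in place of code of your own. Each camera call takes 0.05 s, during which the arm holds its last target. There are 200 camera calls.

## Task

Turn on the rinser's feed by swinging the blue-handled valve fully open, and leave it open. Then take the orange tumbler, press it mouth down onto the middle of the rinser's spring plate until the plate is fully down and hold it there for two seconds, and finally set it down, without dropping it, mouth down and flat inside the green draining tray. Keep the tumbler mouth down all the time and leave the red-handled valve as it is.

Things in the scene. Friction and masses are not known exactly. Their poses are not given: they have to be found in the camera images.
- rinse_lever (a joint): angle of the blue valve lever, rad: 0 = closed (lever square across its copper pipe), 1.571 = open (lever lying along above the pipe); a hard stop at each end. Grows as the lever turns clockwise seen from above. It stays where it is left; turning it takes about 0.25 N m
- rinse_pivot (a point): point on the vertical axis of the blue valve's lever, 105 mm above the table, at the lever's mid-height. It does not turn with the lever; x runs along the copper pipe (150 mm between two risers; 20 mm pipe, top 55 mm above the table; brass body 38 mm thick, its top 73 mm above the table); when closed the lever points along +y, when open along +x
- rinse_grip (a point): middle of the blue sleeve of the lever, 75 mm from the axis, 105 mm above the table. The sleeve is 65 mm long, 16 mm wide, 16 mm high and reaches 105 mm from the axis; nothing but the pipe is beneath it. Turns with the lever; y points outward along the lever
- hot_lever (a joint): angle of the red valve lever, same valve and meaning as rinse_lever; not to be moved
- hot_grip (a point): middle of the red sleeve, same sizes as the blue one; red valve built like the blue one, y outward along its lever
- tumbler_mid (a point): centre, half-way up, of the orange tumbler, a rigid plastic cup 100 mm high that stands mouth down on the table at the start: 63 mm wide at the mouth (below), 55 mm at the closed end (on top), wall 3 mm, about 0.12 kg. z points up while it is mouth down
- tumbler: the orange tumbler; origin at the centre of its mouth, z to its closed end
- plate_top (a point): centre of the top face of the rinser's round grey plate (86 mm across, black star), 28 mm above the table when up. The plate goes straight down 10 mm on a spring (2.4 N to start, 8.4 N fully down). A thin fixed nozzle, 10 mm wide, sticks up 12 mm through its middle and goes inside the tumbler. Square 150 mm metal drip tray around it, 18 mm high
- rinser_plate (a joint): how far the plate is pressed, m: 0 = up, 0.010 = fully down on its stop
- tray_in (a point): centre of the inner floor of the green draining tray, 4 mm above the table; tray 140 mm square outside, 20 mm high, walls 4 mm; x and y along its sides. Fixed to the table
Things that resemble listed ones, but are neither listed nor needed, are in the scene too. There is more than one size of the tumbler; the job needs the middle-sized.

How it is judged:
By the outcome, as a careful person would: the job done as asked, in the order asked, and still so for the second after the job is handed in, with the robot touching nothing.
It also fails if it takes over 61 s, if anything falls off the work surface, if the arm or the gripper's body presses on something with over 40 N, if the wrist force passes 120 N, or if a joint passes its speed limit or range.

## Working session

There is one attempt and no reset: what is moved stays moved. The work goes in short steps, Python scripts to look and compute and a tool call to move; the robot and the scene stay as the last step left them, time stands still between calls to the robot, and variables do not carry over. Pictures are saved under pics/ and viewed, about 8 in all and at most 12, crops included, and the job is handed in when it is done.

Besides the shell and the picture viewer there is one more tool, called by a JSON object that holds its "fn" and its "kwargs". arm_command: Moves the arm, as the interface text tells. Its arguments: {"type":"object","properties":{"commands":{"type":"array"}},"required":["commands"]}

```bash
ls; mkdir -p pics
python3 - <<'E'
from plant import *
import cv2,json,numpy as np
print(get_obs())
for n in("scene","top"):
    s=snapshot(n); cv2.imwrite(f"pics/{n}0.png",s["frame"])
    print(n,{k:(v if k!='frame' else v.shape) for k,v in s.items()})
E
```

```text
pics
{'clock': 0.0, 'joint_pos': array([ 9.29386675e+01,  2.05907317e+01,  6.33218419e-01, -2.02521729e-02,
       -7.01348866e+01, -1.65085213e+01]), 'qvel': array([ 0.02556955,  0.03211376, -0.00802862, -0.08355581, -0.04537724,
       -0.02342743]), 'tau': array([ 1.17076328e-03, -5.82722104e+01,  2.93057531e+01,  6.99724495e+00,
        7.05740356e-03, -1.55809826e-04]), 'tool_pos': array([0.15826778, 0.65567914, 0.22562599]), 'orientation': array([  4.86761933,  89.90565852, -98.70913168]), 'force': array([ 0.16682072, -0.42626461, -0.05246882]), 'moment': array([-0.01853897,  0.00984332, -0.02832797]), 'opening': 0.08774157162871093}
scene {'frame': (480, 640, 3), 'fov_y': 53.55044720869333, 'cx': 320.316958132092, 'cy': 241.38488562323687, 'world_to_cam': array([[-0.75794144,  0.65220582, -0.0123422 ,  0.35576969],
       [-0.53146654, -0.60643598,  0.59142094,  0.21504691],
       [ 0.37824342,  0.45482191,  0.80626853, -1.21658532],
       [ 0.        ,  0.        ,  0.        ,  1.        ]])}
top {'frame': (480, 640, 3), 'fov_y': 51.77963065865762, 'cx': 313.20203539560265, 'cy': 243.83014492278645, 'world_to_cam': array([[ 0.00316545, -0.99998236,  0.00502606,  0.01825276],
       [ 0.9937745 ,  0.00370545,  0.11134864, -0.5017826 ],
       [-0.1113653 ,  0.0046423 ,  0.99376869, -1.02669894],
       [ 0.        ,  0.        ,  0.        ,  1.        ]])}
```

View pics/top0.png

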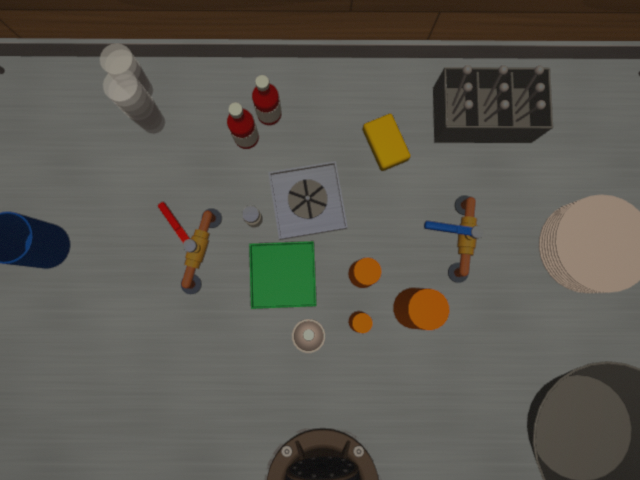

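View pics/scene0.png

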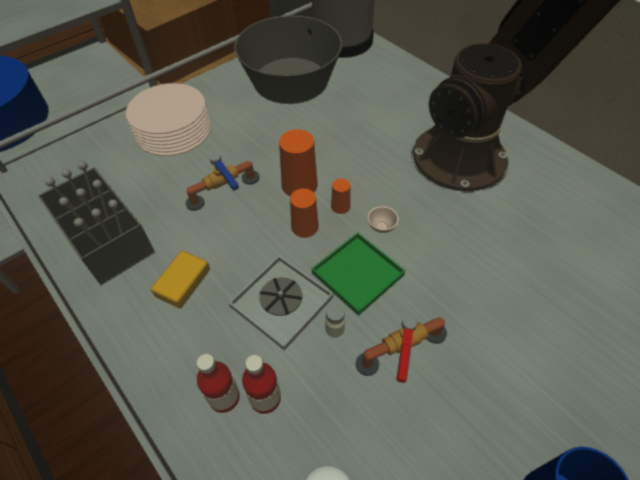

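Top view: blue lever from its pivot at about (473,232) to its tip at (425,225), with the pipe running from (463,272) to (470,205). The plate is at (308,199), the green tray at (283,275), and the middle-sized tumbler at (367,272). The scene view agrees: middle tumbler at (304,212), blue lever at (226,174). Next I compute positions from both cameras.

```bash
cat > h.py <<'E'
from plant import *
import cv2,numpy as np
def foc(s): return 240/np.tan(np.radians(s["fov_y"]/2))
def back(s,uv,z):
    f=foc(s);M=np.array(s["world_to_cam"]);R,t=M[:3,:3],M[:3,3];c=-R.T@t
    d=R.T@np.array([(uv[0]-s["cx"])/f,-(uv[1]-s["cy"])/f,-1]);return c+d*(z-c[2])/d[2]
def proj(s,p):
    f=foc(s);M=np.array(s["world_to_cam"]);q=M[:3,:3]@np.asarray(p)+M[:3,3]
    return np.array([s["cx"]+f*q[0]/-q[2],s["cy"]-f*q[1]/-q[2]])
def mask(im,lo,hi,smin=120,vmin=60):
    h=cv2.cvtColor(im,cv2.COLOR_BGR2HSV);return cv2.inRange(h,(lo,smin,vmin),(hi,255,255))
def blobs(m,amin=60):
    n,l,st,c=cv2.connectedComponentsWithStats(m);return [(st[i,4],c[i],l==i) for i in range(1,n) if st[i,4]>=amin]
E
python3 - <<'E'
from h import *
for n in("top","scene"):
    s=snapshot(n);im=s["frame"];print(n)
    for nm,lo,hi in(("blue",100,125),("green",50,75),("orange",5,15),("red",0,3)):
        for a,c,m in blobs(mask(im,lo,hi)):
            pts=np.argwhere(m)[:,::-1].astype(np.float32);r=cv2.minAreaRect(pts)
            print(nm,a,c.round(1),np.round(cv2.boxPoints(r),1).tolist())
            if nm=="green":
                for z in(0.004,.02):print("  tray box@z",z,[back(s,p,z)[:2].round(4).tolist() for p in cv2.boxPoints(r)])
            if nm=="blue": print("  @.113",back(s,c,.113).round(4),[back(s,p,.113)[:2].round(4).tolist() for p in cv2.boxPoints(r)])
    if n=="top":
        h=cv2.cvtColor(im,cv2.COLOR_BGR2HSV)
        for uv in((367,272),(308,199),(473,232),(470,205),(463,272)):print(uv,h[uv[1],uv[0]])
    crop=im[140:300,230:550] if n=="top" else im[130:350,170:490]
    np.save(n+".npy",im)
    if n=="top": cv2.imwrite("pics/c1.png",cv2.resize(im[150:310,240:490],None,fx=3.2,fy=3.2,interpolation=cv2.INTER_CUBIC))
E
```

```text
top
blue 295 [ 21.1 238.1] [[-0.0, 212.0], [32.0, 212.0], [32.0, 263.0], [0.0, 263.0]]
  @.113 [0.5014 0.5919 0.113 ] [[0.5529, 0.6369], [0.5532, 0.5741], [0.4526, 0.5674], [0.4524, 0.6295]]
blue 346 [447.8 227.6] [[424.29998779296875, 227.89999389648438], [425.3999938964844, 220.5], [471.1000061035156, 227.39999389648438], [470.0, 234.8000030517578]]
  @.113 [ 0.5253 -0.2446  0.113 ] [[0.5245, -0.1982], [0.5393, -0.2007], [0.526, -0.2906], [0.5112, -0.288]]
green 4161 [282.1 274.7] [[248.3000030517578, 243.6999969482422], [313.0, 241.10000610351562], [315.5, 305.6000061035156], [250.89999389648438, 308.20001220703125]]
  tray box@z 0.004 [[0.5042, 0.1613], [0.5104, 0.0204], [0.3707, 0.0144], [0.3648, 0.1533]]
  tray box@z 0.02 [[0.5024, 0.1592], [0.5086, 0.0205], [0.3709, 0.0146], [0.3651, 0.1513]]
orange 9797 [227.9  25.1] [[-0.10000000149011612, 36.900001525878906], [0.0, 10.399999618530273], [436.0, 12.5], [435.8999938964844, 39.0]]
orange 4150 [521.   26.5] [[430.0, 13.0], [639.0, 13.0], [639.0, 39.0], [430.0, 39.0]]
orange 76 [ 4.7 30.5] [[0.0, 34.0], [0.0, 24.0], [13.0, 24.0],
[... 3791 characters left out ...]
orange 304 [375.1 352.7] [[359.3999938964844, 354.1000061035156], [384.3999938964844, 340.20001220703125], [392.0, 353.79998779296875], [366.8999938964844, 367.70001220703125]]
red 468 [404.5 355.3] [[396.29998779296875, 380.3999938964844], [403.5, 327.70001220703125], [412.70001220703125, 328.8999938964844], [405.5, 381.6000061035156]]
red 803 [214.8 381.1] [[192.3000030517578, 375.8999938964844], [221.60000610351562, 358.70001220703125], [237.5, 385.8999938964844], [208.3000030517578, 403.1000061035156]]
red 765 [259.8 382.6] [[239.10000610351562, 372.29998779296875], [270.29998779296875, 361.8999938964844], [280.29998779296875, 391.8999938964844], [249.10000610351562, 402.29998779296875]]
```

View pics/c1.png

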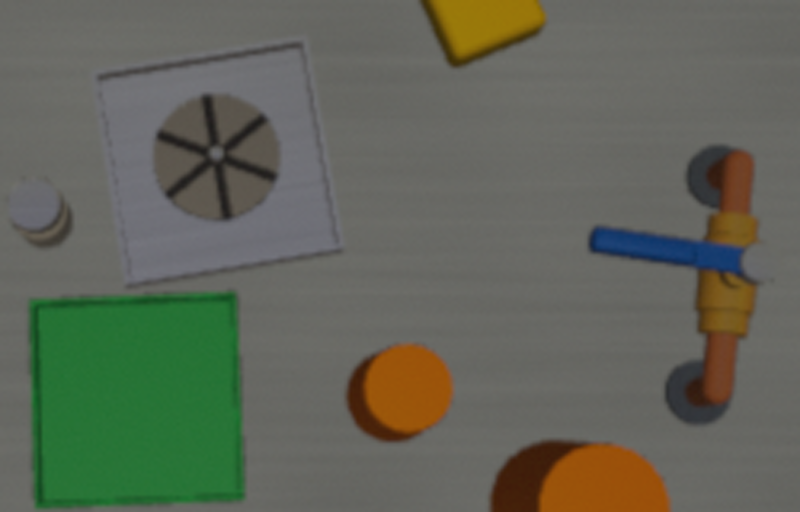

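The crop shows the plate centre with its nozzle at crop (217,156), the middle tumbler's top at (408,388), the lever knob at (757,262), and the tray centre near (137,400). Next: fit the positions and write a row planner.

```bash
cat >> h.py <<'E'
from scipy.spatial.transform import Rotation as Ro
def tool(o=None):
    o=o or get_obs(); return np.array(o["tool_pos"]),Ro.from_euler("xyz",o["orientation"],degrees=True).as_matrix()
def plan(path,op):
    """path: list of (xyz, yaw of tool z in world deg or None); prints rows"""
    p,R=tool();yaw=np.degrees(np.arctan2(R[1,2],R[0,2]));out=[]
    R=R.copy()
    for q,y in path:
        q=np.array(q,float);dy=0 if y is None else (y-yaw+180)%360-180
        n=int(max(1,np.ceil(np.linalg.norm(q-p)/.0605),np.ceil(abs(dy)/10.5)))
        d=(q-p)/n
        for i in range(n):
            s=R.T@d*1000; t=-dy/n*np.sign(-R[2,0])  # tool x down: +turn = -yaw
            out.append([*(round(v,1) for v in s),round(t,1),op]); R=R@Ro.from_euler("x",t,degrees=True).as_matrix()
        p=q;yaw+=dy
    for i in range(0,len(out),5): print(out[i:i+5])
def st():
    o=get_obs();p,R=tool(o);print("t",round(o["clock"],2),"pos",p.round(4),"zyaw",np.degrees(np.arctan2(R[1,2],R[0,2])).round(1),"xaxis",R[:,0].round(4),"F",np.round(o["force"],1),"open",round(o["opening"],4),"q",np.round(o["joint_pos"],1))
E
python3 - <<'E'
from h import *
from scipy.optimize import minimize,least_squares
S={n:snapshot(n) for n in("top","scene")}
M={n:mask(S[n]["frame"],4,21,150,50)>0 for n in S}
def sil(s,x,y,rb,rt,h):
    a=np.linspace(0,2*np.pi,40);P=[proj(s,(x+r*np.cos(t),y+r*np.sin(t),z)) for r,z in((rb,0),(rt,h)) for t in a]
    im=np.zeros((480,640),np.uint8);cv2.fillConvexPoly(im,np.round(cv2.convexHull(np.float32(P))*16).astype(np.int32),1,shift=4);return im>0
for nm,uv,h,k in(("mid",(367,272),.1,1),("big",(428,309),.14,1.4),("small",(361,322),.07,.7)):
    b=back(S["top"],uv,h)
    def iou(v,ns=("top","scene")):
        c=0
        for n in ns:
            m=sil(S[n],v[0],v[1],.0315*v[2],.0275*v[2],v[3]);ys,xs=np.where(m)
            if len(ys)==0:return 2
            y0,y1,x0,x1=ys.min()-6,ys.max()+7,xs.min()-6,xs.max()+7
            A,B=m[y0:y1,x0:x1],M[n][y0:y1,x0:x1];c+=(A^B).sum()/A.sum()
        return c
    r=minimize(iou,[b[0],b[1],k,h],method="Nelder-Mead",options=dict(initial_simplex=np.array([[b[0],b[1],k,h]]+[[b[0]+d[0],b[1]+d[1],k+d[2],h+d[3]] for d in((.01,0,0,0),(0,.01,0,0),(0,0,.15,0),(0,0,0,.02))])))
    print(nm,r.x.round(4),r.fun.round(3))
    if nm=="mid":
        for n in S:
            rr=minimize(lambda v:iou([v[0],v[1],1,.1],(n,)),r.x[:2],method="Nelder-Mead",options=dict(initial_simplex=r.x[:2]+np.array([[0,0],[.01,0],[0,.01]])));print(" ",n,rr.x.round(4),round(rr.fun,3))
t=S["top"];sc=S["scene"]
print("plate",back(t,(307.8,198.75),.028).round(4),"nozz",back(t,(307.8,198.1),.04).round(4),"scene",back(sc,(281,296.5),.028).round(4))
for p in((.4375,.0865,.012),): print("tray proj",proj(t,p),proj(sc,p), back(t,(281.9,274.65),.012))
print("pivot knob",back(t,(476.6,231.9),.115).round(4), proj(t,(.518,-.302,.113)),proj(sc,(.518,-.302,.113)))
f=sc["frame"];cv2.imwrite("pics/c2.png",cv2.resize(f[140:330,180:420],None,fx=3.2,fy=3.2,interpolation=cv2.INTER_CUBIC))
st()
E
```

```text
mid [ 0.4407 -0.0876  0.9092  0.1006] 0.296
  top [ 0.4412 -0.0869] 0.122
  scene [ 0.4387 -0.0913] 0.312
big [ 0.3666 -0.197   1.3257  0.1417] 0.133
small [ 0.3377 -0.0792  0.655   0.0726] 0.107
plate [0.5994 0.0319 0.028 ] nozz [0.5984 0.0319 0.04  ] scene [0.6028 0.0352 0.028 ]
tray proj [282.13066817 274.22661672] [358.49604142 271.20620678] [0.43658876 0.08698647 0.012     ]
pivot knob [ 0.5167 -0.3005  0.115 ] [476.9926849  231.40778322] [215.46159726 156.80620051]
t 0.3 pos [0.1583 0.656  0.2263] zyaw -103.6 xaxis [-0.e+00 -5.e-04 -1.e+00] F [ 0.3 -0.8  0.1] open 0.0879 q [ 92.9  20.6   0.7  -0.  -70.1 -16.5]
```

View pics/c2.png

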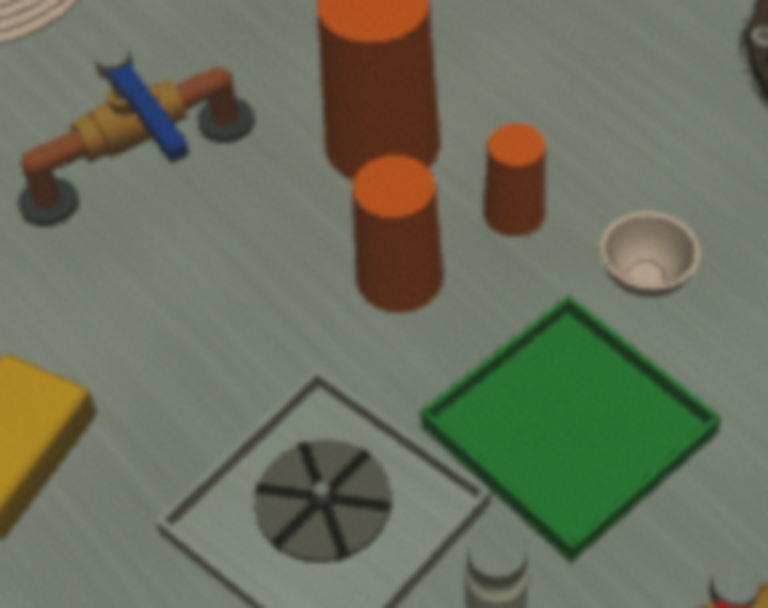

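Run:
```python
from h import *
plan([((.36,.53,.24),-135),((.56,.24,.24),-160),((.6,-.03,.24),171.6),((.5285,-.228,.2),171.6)],100)
```

```text
[[np.float64(-3.4), np.float64(56.4), np.float64(18.8), np.float64(7.9), 100], [np.float64(-3.4), np.float64(58.4), np.float64(10.9), np.float64(7.9), 100], [np.float64(-3.4), np.float64(59.4), np.float64(2.8), np.float64(7.9), 100], [np.float64(-3.4), np.float64(59.2), np.float64(-5.3), np.float64(7.9), 100], [np.float64(0.0), np.float64(57.7), np.float64(10.6), np.float64(4.2), 100]]
[[np.float64(0.0), np.float64(58.4), np.float64(6.4), np.float64(4.2), 100], [np.float64(0.0), np.float64(58.7), np.float64(2.1), np.float64(4.2), 100], [np.float64(0.0), np.float64(58.7), np.float64(-2.1), np.float64(4.2), 100], [np.float64(0.0), np.float64(58.4), np.float64(-6.4), np.float64(4.2), 100], [np.float64(0.0), np.float64(57.7), np.float64(-10.6), np.float64(4.2), 100]]
[[np.float64(0.0), np.float64(53.5), np.float64(11.0), np.float64(5.7), 100], [np.float64(0.0), np.float64(54.3), np.float64(5.6), np.float64(5.7), 100], [np.float64(0.0), np.float64(54.6), np.float64(0.2), np.float64(5.7), 100], [np.float64(0.0), np.float64(54.3), np.float64(-5.2), np.float64(5.7), 100], [np.float64(0.0), np.float64(53.6), np.float64(-10.6), np.float64(5.7), 100]]
[[np.float64(10.0), np.float64(51.6), np.float64(10.5), np.float64(-0.0), 100], [np.float64(10.0), np.float64(51.6), np.float64(10.5), np.float64(-0.0), 100], [np.float64(10.0), np.float64(51.6), np.float64(10.5), np.float64(-0.0), 100], [np.float64(10.0), np.float64(51.6), np.float64(10.5), np.float64(-0.0), 100]]
```

{"fn": "arm_command", "kwargs": {"commands": [-3,56,19,8,100,-3,58,11,8,100,-3,59,3,8,100,-3,59,-5,8,100,0,58,11,4,100]}}

```text
clock: 0.92
tool_pos: [0.393, 0.477, 0.2372]
orientation: [56.1, 89.9, -84.2]
force: [0.2, -0.1, 0.1]
opening: 0.0871
```

```bash
sed -i 's/round(v,1) for v/round(float(v),1) for v/; s/round(t,1),op/round(float(t),1),op/' h.py
python3 - <<'E'
from h import *
st()
plan([((.56,.24,.24),-160),((.6,-.03,.24),171.6),((.5285,-.228,.2),171.6)],100)
E
```

```text
t 0.93 pos [0.393  0.477  0.2372] zyaw -140.3 xaxis [ 2.0e-04 -1.7e-03 -1.0e+00] F [ 0.2 -0.1  0.1] open 0.0871 q [ 68.6  14.9  -6.    0.  -69.2 -29. ]
[[-0.5, 57.8, 4.6, 3.9, 100], [-0.5, 58.0, 0.6, 3.9, 100], [-0.5, 57.9, -3.4, 3.9, 100], [-0.5, 57.5, -7.4, 3.9, 100], [-0.5, 56.9, -11.3, 3.9, 100]]
[[0.1, 53.5, 11.0, 5.7, 100], [0.1, 54.3, 5.6, 5.7, 100], [0.1, 54.6, 0.2, 5.7, 100], [0.1, 54.3, -5.2, 5.7, 100], [0.1, 53.6, -10.6, 5.7, 100]]
[[10.1, 51.6, 10.5, -0.0, 100], [10.1, 51.6, 10.5, -0.0, 100], [10.1, 51.6, 10.5, -0.0, 100], [10.1, 51.6, 10.5, -0.0, 100]]
```

Rows track nearly exactly. Continuing.

{"fn": "arm_command", "kwargs": {"commands": [0,58,5,4,100,0,58,1,4,100,0,58,-3,4,100,0,58,-7,4,100,0,57,-11,4,100]}}

```text
clock: 1.55
tool_pos: [0.5617, 0.2286, 0.2384]
orientation: [142.5, 89.9, -18.5]
force: [1.2, 1.5, -0.7]
opening: 0.0875
```

{"fn": "arm_command", "kwargs": {"commands": [0,53,11,6,100,0,54,6,6,100,0,55,0,6,100,0,54,-5,6,100,0,54,-11,5,100]}}

```text
clock: 2.17
tool_pos: [0.5936, -0.0515, 0.2384]
orientation: [170.6, 89.9, -20.4]
force: [0.2, -0.2, 0.2]
opening: 0.0877
```

{"fn": "arm_command", "kwargs": {"commands": [10,52,10,0,80,10,52,10,0,60,10,52,10,0,60,10,52,10,0,60]}}

```text
clock: 2.68
tool_pos: [0.5134, -0.2549, 0.198]
orientation: [175.2, 89.7, -15.8]
force: [1.1, -0.2, 0.3]
opening: 0.055
```

Run:
```python
from h import *
s=snapshot("wrist");st();f=s["frame"]
print(foc(s),s["cx"],s["cy"])
w=np.array(s["world_to_cam"]);print("cam pos",(-w[:3,:3].T@w[:3,3]).round(3))
for nm,p in(("grip",(.5285,-.228,.113)),("pivot",(.5175,-.302,.113))):
    u=proj(s,p);print(nm,u);cv2.circle(f,tuple(int(v) for v in u),5,(0,255,0),1)
cv2.imwrite("pics/w1.png",f)
plan([((.5285,-.228,.2),171.6),((.5285,-.228,.086),171.6)],60)
```

```text
t 2.73 pos [ 0.5102 -0.2587  0.1964] zyaw 168.8 xaxis [ 0.0013 -0.0012 -1.    ] F [-2.  -3.5 -0.9] open 0.0537 q [ -7.3  12.1 -15.2   0.1 -62.6  -4. ]
423.847477986596 325.3826564646903 242.9140869742215
cam pos [ 0.499 -0.329  0.357]
grip [311.94091861 295.92243164]
pivot [304.72451089 175.10074174]
[[-3.6, -33.7, -12.0, -2.8, 60], [57.0, -0.1, 0.1, -0.0, 60], [57.0, -0.1, 0.1, -0.0, 60]]
```

View pics/w1.png

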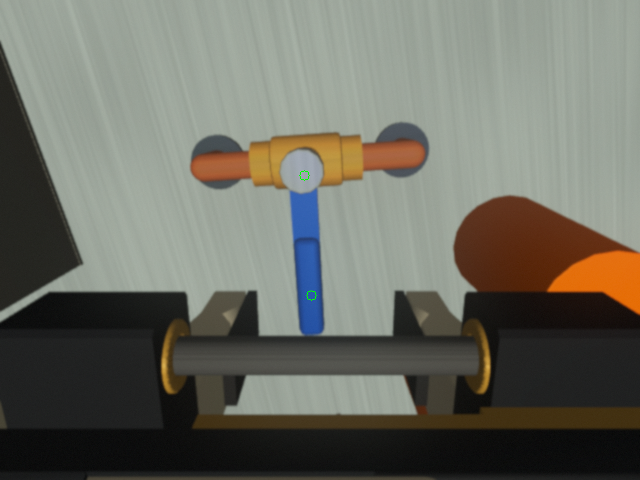

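The wrist view shows the blue lever with its sleeve between about (309,238) and (311,333), midway between the fingers and within 3 mm of my estimate. Descending to straddle it.

{"fn": "arm_command", "kwargs": {"commands": [-3,-34,-12,-3,60,0,0,0,0,60]}}

```text
clock: 2.98
tool_pos: [0.5274, -0.2298, 0.199]
orientation: [113.1, 89.9, -75.3]
force: [-0.2, -0.3, 0.1]
opening: 0.0528
```

Run:
```python
from h import *
st()
plan([((.528,-.229,.086),171.6)],60)
```

```text
t 2.98 pos [ 0.5274 -0.2298  0.199 ] zyaw 171.6 xaxis [ 3.0e-04 -1.2e-03 -1.0e+00] F [-0.2 -0.3  0.1] open 0.0528 q [ -4.   12.3 -14.6   0.1 -63.1  -4.4]
[[56.5, -0.5, -0.2, -0.0, 60], [56.5, -0.5, -0.2, -0.0, 60]]
```

{"fn": "arm_command", "kwargs": {"commands": [56,0,0,0,60,56,0,0,0,60,0,0,0,0,25,0,0,0,0,25,0,0,0,0,25]}}

```text
clock: 3.6
tool_pos: [0.5307, -0.2309, 0.0903]
orientation: [165.6, 89.5, -22.8]
force: [-0.5, 0.1, 0.4]
opening: 0.0282
```

Run:
```python
from h import *
st()
pv=np.array([.517,-.303]);u0=np.degrees(np.arctan2(.989,.1465))
path=[]
for a in range(8,97,8):
    b=np.radians(u0-a);path.append(((*(pv+.075*np.array([np.cos(b),np.sin(b)])),.086),171.6-a))
plan(path,25);print([np.round(p[0][:2],4).tolist() for p in path])
```

```text
t 3.6 pos [ 0.5307 -0.2309  0.0903] zyaw 171.6 xaxis [ 0.0079 -0.0033 -1.    ] F [-0.5  0.1  0.4] open 0.0282 q [ -4.   18.4 -22.2   0.2 -48.9  -4.5]
[[4.3, -0.9, -7.4, 8.0, 25], [0.1, 0.7, -10.4, 8.0, 25], [0.1, 0.7, -10.4, 8.0, 25], [0.1, 0.7, -10.4, 8.0, 25], [0.1, 0.7, -10.4, 8.0, 25]]
[[0.1, 0.7, -10.4, 8.0, 25], [0.1, 0.7, -10.4, 8.0, 25], [0.1, 0.7, -10.4, 8.0, 25], [0.1, 0.7, -10.4, 8.0, 25], [0.0, 0.7, -10.4, 8.0, 25]]
[[0.0, 0.7, -10.4, 8.0, 25], [0.0, 0.7, -10.4, 8.0, 25]]
[[0.5382, -0.2311], [0.548, -0.2347], [0.5572, -0.2397], [0.5656, -0.2459], [0.5731, -0.2532], [0.5795, -0.2615], [0.5847, -0.2706], [0.5885, -0.2804], [0.591, -0.2905], [0.592, -0.3009], [0.5915, -0.3114], [0.5896, -0.3217]]
```

{"fn": "arm_command", "kwargs": {"commands": [2,-1,-7,8,25,0,0.7,-10.4,8,25,0,0.7,-10.4,8,25,0,0.7,-10.4,8,25]}}

```text
clock: 4.1
tool_pos: [0.5638, -0.2452, 0.0946]
orientation: [-150.8, 89.5, -12.1]
force: [-2.7, 1.8, -2.6]
opening: 0.0223
```

```bash
cat > arc.py <<'E'
from h import *
import sys
st();p,R=tool();yaw=np.degrees(np.arctan2(R[1,2],R[0,2]))
pv=np.array([.517,-.303]);d=p[:2]-pv;print("radius",np.hypot(*d).round(4),"turned by pos",(81.6-np.degrees(np.arctan2(d[1],d[0]))).round(1),"by yaw",(171.6-yaw).round(1))
a0=171.6-yaw;path=[]
for a in np.arange(a0+8,float(sys.argv[1])+.1,8):
    b=np.radians(81.6-a);path.append(((*(pv+.075*np.array([np.cos(b),np.sin(b)])),.088),171.6-a))
plan(path,25)
E
python3 arc.py 100
```

```text
t 4.1 pos [ 0.5638 -0.2452  0.0946] zyaw 138.6 xaxis [ 0.0087 -0.0019 -1.    ] F [-2.7  1.8 -2.6] open 0.0223 q [ -5.3  21.1 -17.2   0.1 -51.2 -36.1]
radius 0.0744 turned by pos 30.6 by yaw 33.0
[[6.7, 0.1, -13.5, 8.0, 25], [0.1, 0.7, -10.4, 8.0, 25], [0.1, 0.7, -10.4, 8.0, 25], [0.1, 0.7, -10.4, 8.0, 25], [0.0, 0.7, -10.4, 8.0, 25]]
[[0.0, 0.7, -10.4, 8.0, 25], [0.0, 0.7, -10.4, 8.0, 25], [0.0, 0.7, -10.4, 8.0, 25]]
```

{"fn": "arm_command", "kwargs": {"commands": [7,0,-13.5,8,25,1.5,0.7,-10.4,8,25,1.5,0.7,-10.4,8,25,1.5,0.7,-10.4,8,25]}}

```text
clock: 4.6
tool_pos: [0.5899, -0.2807, 0.09]
orientation: [-105.8, 89.3, -0.3]
force: [-3.2, 3.5, -1.5]
opening: 0.0223
```

```bash
python3 arc.py 100
```

```text
t 4.6 pos [ 0.5899 -0.2807  0.09  ] zyaw 105.6 xaxis [ 1.270e-02 -1.000e-04 -9.999e-01] F [-3.2  3.5 -1.5] open 0.0223 q [ -8.4  24.5 -12.4  -0.1 -52.4 -65.9]
radius 0.0762 turned by pos 64.6 by yaw 66.0
[[2.0, 1.9, -12.4, 8.0, 25], [0.0, 0.7, -10.4, 8.0, 25], [-0.0, 0.7, -10.4, 8.0, 25], [-0.0, 0.7, -10.4, 8.0, 25]]
```

{"fn": "arm_command", "kwargs": {"commands": [2,1.5,-12,8,25,1,0.7,-10.4,8,25,1,0.7,-10,8,25,1,0.5,-6,0,25]}}

```text
clock: 5.1
tool_pos: [0.593, -0.317, 0.091]
orientation: [-72.7, 88.8, 8.1]
force: [4.9, 24.7, 1.0]
opening: 0.022
```

```bash
python3 arc.py 100
```

```text
t 5.1 pos [ 0.593 -0.317  0.091] zyaw 80.8 xaxis [ 0.0209  0.003  -0.9998] F [ 4.9 24.7  1. ] open 0.022 q [-11.8  25.8  -9.8  -0.5 -53.2 -87.1]
radius 0.0773 turned by pos 92.0 by yaw 90.8
[[2.9, 3.0, -8.8, 8.0, 25]]
```

The 25 N reaction shows the lever is on its open stop. Backing off to centre, opening and rising.

{"fn": "arm_command", "kwargs": {"commands": [0,0,4,0,40,0,0,0,0,60,-30,0,0,0,60,-60,0,0,0,60,-60,0,0,0,100]}}

```text
clock: 5.72
tool_pos: [0.5889, -0.3137, 0.2441]
orientation: [-73.6, 89.0, 7.8]
force: [0.8, -0.4, -0.5]
opening: 0.0579
```

Run:
```python
from h import *
st()
for n in("top","scene"):
    s=snapshot(n);
    for a,c,m in blobs(mask(s["frame"],100,125),60):print(n,a,c.round(1),back(s,c,.113).round(3))
    if n=="scene": cv2.imwrite("pics/s2.png",s["frame"])
    print("expect open",proj(s,(.517+.066,-.303-.009,.113)))
plan([((.55,-.2,.24),110),((.44,-.088,.2),146)],100)
```

```text
t 5.72 pos [ 0.5889 -0.3137  0.2441] zyaw 81.4 xaxis [ 0.0166  0.0023 -0.9999] F [ 0.8 -0.4 -0.5] open 0.0579 q [-11.5  18.8   0.5  -0.3 -70.8 -87. ]
top 377 [ 20.8 237.8] [0.502 0.593 0.113]
expect open [480.92146027 198.95133494]
scene 1052 [11.2 78.3] [ 0.759 -0.908  0.113]
scene 234 [190.7 168.3] [ 0.579 -0.308  0.113]
scene 362 [581.2 461.3] [0.468 0.577 0.113]
expect open [188.10791353 168.12728523]
[[3.2, 19.7, 35.9, -9.5, 100], [3.2, 13.5, 38.7, -9.5, 100], [3.2, 6.9, 40.4, -9.5, 100], [9.1, 16.5, 35.8, -9.0, 100], [9.1, 10.7, 38.0, -9.0, 100]]
[[9.1, 4.6, 39.2, -9.0, 100], [9.1, -1.6, 39.4, -9.0, 100]]
```

View pics/s2.png

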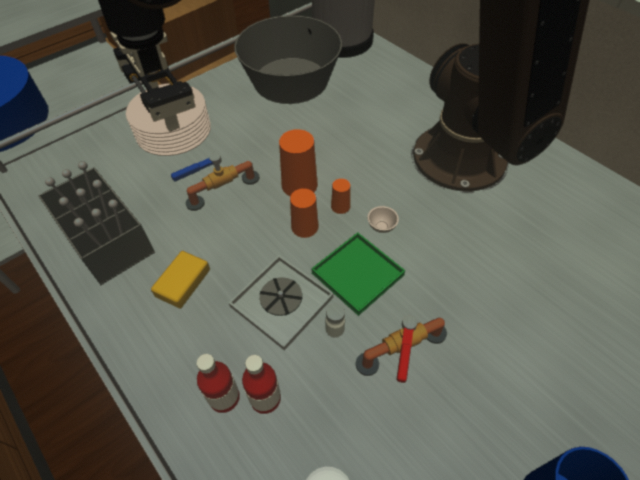

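The lever at (191,168) now lies along its pipe, so the valve is open. Nothing else has moved. On to the tumbler.

{"fn": "arm_command", "kwargs": {"commands": [3,20,36,-9.5,100,3,14,39,-9.5,100,3,7,40,-9.5,100,9,17,36,-9,100,9,11,38,-9,100]}}

```text
clock: 6.45
tool_pos: [0.4919, -0.1443, 0.2235]
orientation: [-139.1, 87.8, -9.5]
force: [0.2, 0.3, 0.1]
opening: 0.0876
```

Run:
```python
from h import *
st();plan([((.44,-.088,.2),146)],100)
```

```text
t 6.45 pos [ 0.4919 -0.1443  0.2235] zyaw 129.6 xaxis [ 0.0383 -0.0064 -0.9992] F [0.2 0.3 0.1] open 0.0876 q [  6.1   3.8 -21.7   0.7 -62.3 -56.7]
[[10.6, 2.3, 38.6, -8.2, 100], [10.6, -3.2, 38.5, -8.2, 100]]
```

{"fn": "arm_command", "kwargs": {"commands": [5,1,19,-4,100,5,0,19,-4,100,5,-1,19,-4,100,5,-3,19,-4,100,0,0,0,0,100]}}

```text
clock: 7.08
tool_pos: [0.437, -0.0876, 0.2033]
orientation: [-155.5, 87.3, -8.6]
force: [0.6, -0.6, 0.1]
opening: 0.0877
```

Run:
```python
from h import *
st();plan([((.44,-.088,.2),146)],100)
```

```text
t 7.08 pos [ 0.437  -0.0876  0.2033] zyaw 146.9 xaxis [ 0.046  -0.0069 -0.9989] F [ 0.6 -0.6  0.1] open 0.0877 q [ 15.2  -2.5 -31.2   1.3 -58.9 -48.9]
[[3.4, -1.2, -2.6, 0.9, 100]]
```

{"fn": "arm_command", "kwargs": {"commands": [0,-22,-56,0,100,0,-22,-56,0,100,0,0,0,0,100]}}

```text
clock: 7.45
tool_pos: [0.5599, -0.1139, 0.2115]
orientation: [-155.5, 87.0, -8.5]
force: [-0.5, 0.8, -0.5]
opening: 0.0877
```

```bash
python3 -c "
from h import *
st()"
```

```text
t 7.45 pos [ 0.5599 -0.1139  0.2115] zyaw 147.0 xaxis [ 0.0515 -0.0077 -0.9986] F [-0.5  0.8 -0.5] open 0.0877 q [  8.7   9.6 -16.8   1.  -60.8 -42.2]
```

{"fn": "arm_command", "kwargs": {"commands": [0,0,0,0,100,0,0,0,0,100,0,0,0,0,100,0,0,0,0,100]}}

```text
clock: 7.95
tool_pos: [0.5587, -0.1147, 0.2124]
orientation: [-155.5, 87.0, -8.6]
force: [1.0, -0.2, 1.1]
opening: 0.0877
```

```bash
python3 -c "
from h import *
st()"
```

```text
t 7.95 pos [ 0.5587 -0.1147  0.2124] zyaw 146.9 xaxis [ 0.0524 -0.0079 -0.9986] F [ 1.  -0.2  1.1] open 0.0877 q [  8.7   9.4 -16.9   1.  -60.8 -42.2]
```

{"fn": "arm_command", "kwargs": {"commands": [-60,0,0,0,100,-60,0,0,0,100]}}

```text
clock: 8.2
tool_pos: [0.5494, -0.1134, 0.3305]
orientation: [-157.6, 87.5, -10.7]
force: [2.2, -0.8, 1.0]
opening: 0.0877
```

```bash
python3 -c "
from h import *
st();print(get_obs()['tau'].round(2),get_obs()['qvel'].round(2))"
```

```text
t 8.2 pos [ 0.5494 -0.1134  0.3305] zyaw 146.9 xaxis [ 0.0433 -0.0082 -0.999 ] F [ 2.2 -0.8  1. ] open 0.0877 q [  8.9   5.2  -6.3   0.9 -76.1 -42.2]
[-5.100e-01 -3.754e+01  2.690e+01  7.140e+00  1.660e+00 -1.000e-02] [  0.95 -13.04  44.32  -1.19 -60.59   0.08]
```

{"fn": "arm_command", "kwargs": {"commands": [20,0,0,0,100,20,0,0,0,100,20,0,0,0,100,20,0,0,0,100,20,0,0,0,100]}}

```text
clock: 8.82
tool_pos: [0.557, -0.1135, 0.2388]
orientation: [-153.4, 86.4, -6.3]
force: [-0.5, 0.1, -0.3]
opening: 0.0879
```

```bash
python3 -c "
from h import *
st();print(get_obs()['tau'].round(2),get_obs()['qvel'].round(2))"
```

```text
t 8.82 pos [ 0.557  -0.1135  0.2388] zyaw 147.0 xaxis [ 0.0623 -0.0069 -0.998 ] F [-0.5  0.1 -0.3] open 0.0879 q [  8.9   7.8 -15.2   1.1 -63.4 -42.2]
[-4.000e-02 -4.122e+01  2.968e+01  6.890e+00 -4.500e-01  1.000e-02] [ -0.15   6.32 -14.07   0.16  20.84  -0.2 ]
```

Tilt drifts by about 0.004 per row with the direction of wrist motion, like joint friction. Many small rows up followed by a few big rows down should remove it.

{"fn": "arm_command", "kwargs": {"commands": [-15,0,0,0,100,-15,0,0,0,100,-15,0,0,0,100,-15,0,0,0,100,-15,0,0,0,100]}}

```text
clock: 9.45
tool_pos: [0.5517, -0.1129, 0.3218]
orientation: [-153.4, 86.2, -6.3]
force: [-0.4, -0.4, 0.2]
opening: 0.0879
```

```bash
python3 -c "
from h import *
st()"
```

```text
t 9.45 pos [ 0.5517 -0.1129  0.3218] zyaw 147.1 xaxis [ 0.0653 -0.0072 -0.9978] F [-0.4 -0.4  0.2] open 0.0879 q [  9.1   4.8  -8.    1.  -73.6 -42.2]
```

{"fn": "arm_command", "kwargs": {"commands": [-6,0,0,0,100,-6,0,0,0,100,-6,0,0,0,100,-6,0,0,0,100,-6,0,0,0,100]}}

```text
clock: 10.07
tool_pos: [0.5496, -0.1127, 0.354]
orientation: [-153.2, 86.2, -6.1]
force: [0.9, -0.4, 0.3]
opening: 0.0877
```

```bash
python3 -c "
from h import *
st()"
```

```text
t 10.07 pos [ 0.5496 -0.1127  0.354 ] zyaw 147.1 xaxis [ 0.0653 -0.007  -0.9978] F [ 0.9 -0.4  0.3] open 0.0877 q [  9.1   4.   -4.8   1.  -77.5 -42.2]
```

{"fn": "arm_command", "kwargs": {"commands": [60,0,0,0,100]}}

```text
clock: 10.2
tool_pos: [0.5565, -0.1132, 0.2986]
orientation: [-152.5, 85.6, -5.4]
force: [0.9, 0.9, -1.2]
opening: 0.0877
```

{"fn": "arm_command", "kwargs": {"commands": [60,0,0,0,100]}}

```text
clock: 10.32
tool_pos: [0.5613, -0.1135, 0.2379]
orientation: [-152.1, 85.6, -4.9]
force: [1.3, 0.2, -0.3]
opening: 0.0875
```

{"fn": "arm_command", "kwargs": {"commands": [0,0,0,0,100]}}

```text
clock: 10.45
tool_pos: [0.5588, -0.1136, 0.2341]
orientation: [-153.0, 86.0, -5.9]
force: [0.8, 0.9, 1.2]
opening: 0.0875
```

{"fn": "arm_command", "kwargs": {"commands": [0,0,0,0,100]}}

```text
clock: 10.58
tool_pos: [0.56, -0.1139, 0.2364]
orientation: [-153.5, 85.9, -6.4]
force: [-0.5, -0.3, 0.7]
opening: 0.0878
```

{"fn": "arm_command", "kwargs": {"commands": [-60,0,0,0,100]}}

```text
clock: 10.7
tool_pos: [0.554, -0.1133, 0.2949]
orientation: [-154.4, 86.3, -7.3]
force: [0.9, -0.3, 0.1]
opening: 0.0876
```

{"fn": "arm_command", "kwargs": {"commands": [-40,0,0,0,100]}}

```text
clock: 10.82
tool_pos: [0.5525, -0.1133, 0.3408]
orientation: [-154.3, 86.0, -7.1]
force: [0.1, 0.5, 0.8]
opening: 0.0878
```

{"fn": "arm_command", "kwargs": {"commands": [-20,0,0,0,100]}}

```text
clock: 10.95
tool_pos: [0.5519, -0.1134, 0.3666]
orientation: [-153.7, 85.6, -6.5]
force: [1.3, -0.0, -0.5]
opening: 0.0874
```

{"fn": "arm_command", "kwargs": {"commands": [0,0,0,0,100]}}

```text
clock: 11.08
tool_pos: [0.553, -0.1135, 0.3716]
orientation: [-153.0, 85.2, -5.8]
force: [-1.0, 0.9, -0.4]
opening: 0.0878
```

{"fn": "arm_command", "kwargs": {"commands": [8,0,0,0,100,8,0,0,0,100,8,0,0,0,100,8,0,0,0,100]}}

```text
clock: 11.58
tool_pos: [0.5552, -0.1137, 0.3376]
orientation: [-152.7, 85.2, -5.5]
force: [0.2, 0.0, 1.2]
opening: 0.0872
```

{"fn": "arm_command", "kwargs": {"commands": [0,20,55,0,100]}}

```text
clock: 11.7
tool_pos: [0.4993, -0.1007, 0.3289]
orientation: [-154.2, 85.5, -7.1]
force: [-0.7, 0.5, 0.3]
opening: 0.0873
```

{"fn": "arm_command", "kwargs": {"commands": [0,20,55,0,100]}}

```text
clock: 11.82
tool_pos: [0.4412, -0.0877, 0.3224]
orientation: [-155.1, 85.7, -8.1]
force: [-0.5, 1.4, 1.4]
opening: 0.0875
```

{"fn": "arm_command", "kwargs": {"commands": [0,0,0,0,100]}}

```text
clock: 11.95
tool_pos: [0.438, -0.0875, 0.322]
orientation: [-154.6, 85.7, -7.5]
force: [1.2, -0.1, -0.1]
opening: 0.0877
```

{"fn": "arm_command", "kwargs": {"commands": [0,-20,-55,0,100]}}

```text
clock: 12.08
tool_pos: [0.4936, -0.1002, 0.3279]
orientation: [-153.6, 85.5, -6.3]
force: [2.4, 1.5, 2.8]
opening: 0.0876
```

{"fn": "arm_command", "kwargs": {"commands": [0,-20,-55,0,100]}}

```text
clock: 12.2
tool_pos: [0.552, -0.1134, 0.3328]
orientation: [-153.4, 85.4, -6.1]
force: [-0.1, 2.0, 1.4]
opening: 0.0877
```

{"fn": "arm_command", "kwargs": {"commands": [0,0,0,0,100]}}

```text
clock: 12.32
tool_pos: [0.5551, -0.1141, 0.33]
orientation: [-154.4, 85.6, -7.1]
force: [-1.5, 0.8, -0.4]
opening: 0.0874
```

```bash
python3 -c "
from h import *
st()"
```

```text
t 12.32 pos [ 0.5551 -0.1141  0.33  ] zyaw 147.2 xaxis [ 0.0757 -0.0094 -0.9971] F [-1.5  0.8 -0.4] open 0.0874 q [  9.    4.6  -7.3   1.3 -73.9 -42.1]
```

In/out strokes with abrupt stops reduced the tilt by 0.4° per cycle, so I'll repeat them.

{"fn": "arm_command", "kwargs": {"commands": [0,20,55,0,100,0,20,55,0,100,0,0,0,0,100]}}

```text
clock: 12.7
tool_pos: [0.4393, -0.0884, 0.3165]
orientation: [-156.5, 86.0, -9.3]
force: [0.4, 0.3, 0.7]
opening: 0.0877
```

{"fn": "arm_command", "kwargs": {"commands": [0,-20,-55,0,100,0,-20,-55,0,100,0,0,0,0,100]}}

```text
clock: 13.08
tool_pos: [0.5565, -0.1149, 0.3248]
orientation: [-155.9, 85.9, -8.6]
force: [-2.2, -0.4, -1.1]
opening: 0.0875
```

{"fn": "arm_command", "kwargs": {"commands": [0,20,55,0,100,0,20,55,0,100,0,0,0,0,100]}}

```text
clock: 13.45
tool_pos: [0.4406, -0.0893, 0.3126]
orientation: [-157.9, 86.2, -10.7]
force: [1.6, -0.9, 0.7]
opening: 0.0874
```

{"fn": "arm_command", "kwargs": {"commands": [0,-20,-55,0,100,0,-20,-55,0,100,0,0,0,0,100]}}

```text
clock: 13.82
tool_pos: [0.5579, -0.1157, 0.3213]
orientation: [-157.0, 86.0, -9.7]
force: [-1.0, 0.4, -0.1]
opening: 0.0874
```

{"fn": "arm_command", "kwargs": {"commands": [0,20,55,0,100,0,20,55,0,100,0,0,0,0,100]}}

```text
clock: 14.2
tool_pos: [0.4419, -0.0902, 0.3098]
orientation: [-158.9, 86.3, -11.6]
force: [0.5, 0.6, 1.8]
opening: 0.0874
```

```bash
python3 -c "
from h import *
st()"
```

```text
t 14.2 pos [ 0.4419 -0.0902  0.3098] zyaw 147.2 xaxis [ 0.0631 -0.013  -0.9979] F [0.5 0.6 1.8] open 0.0874 q [ 15.2  -6.6 -21.    1.7 -72.4 -48.4]
```

```bash
python3 -c "
from h import *
plan([((.441,-.088,.19),105)],100)"
```

```text
[[23.9, 0.3, 1.8, 8.4, 100], [23.9, 0.5, 1.8, 8.4, 100], [23.9, 0.8, 1.7, 8.4, 100], [23.9, 1.0, 1.5, 8.4, 100], [23.9, 1.2, 1.4, 8.4, 100]]
```

{"fn": "arm_command", "kwargs": {"commands": [24,0,2,8.4,100,24,0,2,8.4,100,24,1,2,8.4,100,24,1,1,8.4,100,24,1,1,8.4,100]}}

```text
clock: 14.82
tool_pos: [0.4449, -0.0872, 0.1892]
orientation: [-113.4, 85.8, -9.3]
force: [0.2, 0.6, -0.3]
opening: 0.0877
```

Run:
```python
from h import *
s=snapshot("wrist");st();f=s["frame"]
m=mask(f,4,21,150,50)
for a,c,mm in blobs(m,300):
    print(a,c.round(1))
for z in(.1,0): 
  for p in((.44,-.088,z),):
    u=proj(s,p);print(u);r=(.0275 if z else .0315)
    a=np.linspace(0,6.3,40);P=np.int32([proj(s,(p[0]+r*np.cos(t),p[1]+r*np.sin(t),z)) for t in a]);cv2.polylines(f,[P],True,(0,255,0),1)
cv2.imwrite("pics/w2.png",f)
```

```text
t 14.88 pos [ 0.443  -0.0872  0.186 ] zyaw 103.5 xaxis [ 0.0673 -0.0118 -0.9977] F [-2.3 -0.1 -3.7] open 0.0876 q [ 15.6  -1.8 -33.4   2.1 -54.9 -93.1]
27344 [157.3  63.4]
4478 [387.6  60.1]
8014 [ 35.4 210.7]
8198 [332.7 217.5]
1437 [ 90.1 357. ]
986 [565.4 362.6]
4184 [508.5 420. ]
[331.79934223 230.17082707]
[333.50092508 192.09851923]
```

View pics/w2.png

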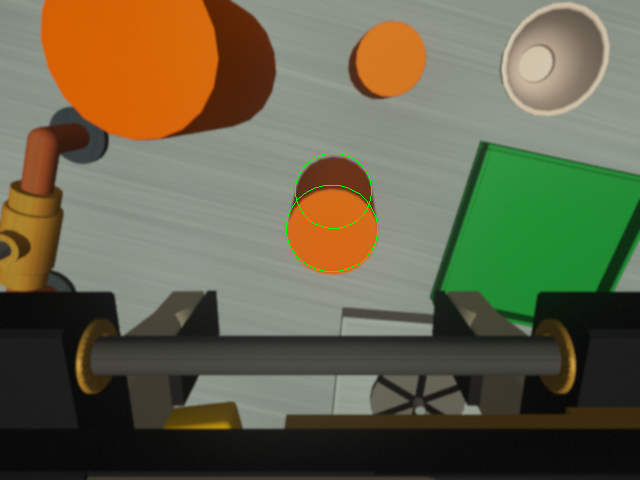

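The wrist view shows the outline I projected for the tumbler lying on it to within about 1 mm (top at (332,230)), and it is the middle-sized of the three. Descending.

```bash
python3 -c "
from h import *
plan([((.4412,-.0882,.135),105),((.4412,-.0882,.056),105)],100)"
```

```text
[[50.7, 5.2, 0.9, -1.5, 100], [39.4, 2.4, 1.1, -0.0, 100], [39.4, 2.4, 1.1, -0.0, 100]]
```

{"fn": "arm_command", "kwargs": {"commands": [25,3,1,-1,100,25,2,1,0,100,25,2,1,0,100,0,0,0,0,100]}}

```text
clock: 15.38
tool_pos: [0.4427, -0.0871, 0.11]
orientation: [-115.7, 86.0, -10.5]
force: [-0.8, -0.4, 0.1]
opening: 0.0879
```

```bash
python3 -c "
from h import *
st();plan([((.4412,-.0882,.056),105)],100)"
```

```text
t 15.38 pos [ 0.4427 -0.0871  0.11  ] zyaw 105.1 xaxis [ 0.0685 -0.0127 -0.9976] F [-0.8 -0.4  0.1] open 0.0879 q [ 15.6   3.5 -39.9   2.6 -43.1 -92.3]
[[53.8, 5.1, 1.0, 0.1, 100]]
```

{"fn": "arm_command", "kwargs": {"commands": [27,3,1,0,100,27,2,0,0,100,0,0,0,0,100]}}

```text
clock: 15.75
tool_pos: [0.4457, -0.0877, 0.0589]
orientation: [-115.0, 85.7, -9.5]
force: [-1.0, -0.2, 0.5]
opening: 0.0876
```

{"fn": "arm_command", "kwargs": {"commands": [0,0,0,0,40,0,0,0,0,40,0,0,0,0,40,0,0,0,0,40]}}

```text
clock: 16.25
tool_pos: [0.4488, -0.0871, 0.0632]
orientation: [-113.7, 85.3, -8.1]
force: [0.1, -0.3, -1.3]
opening: 0.058
```

```bash
python3 -c "
from h import *
st();plan([((.4412,-.0882,.12),None)],40)"
```

```text
t 16.25 pos [ 0.4488 -0.0871  0.0632] zyaw 105.6 xaxis [ 0.0807 -0.0114 -0.9967] F [ 0.1 -0.3 -1.3] open 0.058 q [ 15.5   7.9 -43.4   3.3 -34.5 -92.5]
[[-57.2, 3.3, -0.9, 0.0, 40]]
```

Gripped, but the arm drifted about 7 mm off centre while settling. Regripping centred.

{"fn": "arm_command", "kwargs": {"commands": [0,0,0,0,85,0,0,0,0,85]}}

```text
clock: 16.5
tool_pos: [0.4488, -0.0871, 0.0635]
orientation: [-113.6, 85.3, -8.0]
force: [0.2, 0.6, -0.2]
opening: 0.0717
```

{"fn": "arm_command", "kwargs": {"commands": [4,5,1,0,85,4,4,1,0,85]}}

```text
clock: 16.75
tool_pos: [0.44, -0.0877, 0.0544]
orientation: [-113.5, 85.3, -7.9]
force: [-0.0, -0.7, 0.5]
opening: 0.0744
```

```bash
python3 -c "
from h import *
st();plan([((.4416,-.0882,.056),105)],100)
s=snapshot('top');f=s['frame'];cv2.imwrite('pics/t3.png',cv2.resize(f[190:370,270:510],None,fx=3,fy=3))
u=proj(s,(.44,-.088,.1));print(u)
print([(a,c.round(1)) for a,c,_ in blobs(mask(f,14,21,150,80),60)])"
```

```text
t 16.75 pos [ 0.44   -0.0877  0.0544] zyaw 105.5 xaxis [ 0.0814 -0.0113 -0.9966] F [-0.  -0.7  0.5] open 0.0744 q [ 15.8   7.9 -45.1   3.5 -32.7 -93. ]
[[-1.5, -1.5, -1.0, 0.5, 100]]
[367.95280009 271.02313825]
[(np.int32(495), array([465.9, 236.3])), (np.int32(497), array([197.3, 248.9])), (np.int32(593), array([434.5, 315.9]))]
```

{"fn": "arm_command", "kwargs": {"commands": [-1,-1,0,0,40,0,0,0,0,40,0,0,0,0,40,0,0,0,0,40]}}

```text
clock: 17.3
tool_pos: [0.44, -0.0876, 0.0548]
orientation: [-114.0, 85.4, -8.3]
force: [0.3, 0.1, -0.2]
opening: 0.0584
```

```bash
python3 -c "
from h import *
st()
o=get_obs();p,R=tool(o);print('grasp pt',(p-.019*R[:,0]).round(4))"
```

```text
t 17.3 pos [ 0.44   -0.0876  0.0548] zyaw 105.6 xaxis [ 0.0799 -0.0117 -0.9967] F [ 0.3  0.1 -0.2] open 0.0584 q [ 15.8   7.9 -45.    3.5 -32.9 -93. ]
grasp pt [ 0.4384 -0.0874  0.0738]
```

```bash
python3 -c "
from h import *
p,R=tool();print('lift',(R.T@[0,0,15]).round(1),'move20',(R.T@(20*np.array([.161,.1215,0])/.2017)).round(1))"
```

```text
lift [-15.   -1.1  -0.5] move20 [  1.1 -18.6   7.3]
```

{"fn": "arm_command", "kwargs": {"commands": [-14,-1,-0.5,0,40,-14,-1,-0.5,0,40,-14,-1,-0.5,0,40,-14,-1,-0.5,0,40,-10,-1,-0.5,0,40]}}

```text
clock: 17.92
tool_pos: [0.4386, -0.088, 0.1215]
orientation: [-114.4, 85.6, -8.9]
force: [0.2, -0.8, -1.4]
opening: 0.0588
```

{"fn": "arm_command", "kwargs": {"commands": [1,-18.5,7,0,40,1,-18.5,7,0,40,1,-18.5,7,0,40,1,-18.5,7,0,40,1,-18.5,7,0,40]}}

```text
clock: 18.55
tool_pos: [0.5234, -0.0257, 0.1212]
orientation: [-114.6, 85.6, -9.0]
force: [-0.2, 0.9, -1.0]
opening: 0.0588
```

```bash
python3 -c "
from h import *
st();plan([((.601,.0335,.12),None)],40)"
```

```text
t 18.55 pos [ 0.5234 -0.0257  0.1212] zyaw 105.5 xaxis [ 0.0755 -0.012  -0.9971] F [-0.2  0.9 -1. ] open 0.0588 q [ 20.3   9.4 -31.2   3.  -45.6 -96.8]
[[3.2, -45.2, 18.1, 0.0, 40], [3.2, -45.2, 18.1, 0.0, 40]]
```

{"fn": "arm_command", "kwargs": {"commands": [1.5,-22.5,9,0,40,1.5,-22.5,9,0,40,1.5,-22.5,9,0,40,1.5,-20,8,0,40,0,0,0,0,40]}}

```text
clock: 19.18
tool_pos: [0.6049, 0.0372, 0.1175]
orientation: [-115.9, 85.8, -10.3]
force: [-0.6, -0.3, -1.0]
opening: 0.0584
```

Run:
```python
from h import *
st()
s=snapshot("wrist");f=s["frame"]
for p,c in(((.601,.0335,.028),(0,255,0)),((.5994,.0319,.028),(0,0,255))):
    a=np.linspace(0,6.3,60);P=np.int32([proj(s,(p[0]+.043*np.cos(t),p[1]+.043*np.sin(t),p[2])) for t in a]);cv2.polylines(f,[P],True,c,1)
s2=snapshot("scene");g=s2["frame"]
p,R=tool()
z=p[2]-.0548
for p0,c,r in(((.601,.0335,.028),(0,255,0),.043),((p[0],p[1]-.0004,z),(255,255,0),.0315)):
    a=np.linspace(0,6.3,60);P=np.int32([proj(s2,(p0[0]+r*np.cos(t),p0[1]+r*np.sin(t),p0[2]))*2 for t in a])
    if c[1]==255 and r>.04: g=cv2.resize(g,None,fx=2,fy=2)
    cv2.polylines(g,[P],True,c,1)
g=g[340:740,380:780]
cv2.imwrite("pics/m1.png",np.hstack([cv2.resize(f,(400,300))[:300],g[:300]]))
cv2.imwrite("pics/m1.png",np.hstack([f[:, 120:520],np.vstack([g,np.zeros((80,400,3),np.uint8)])]))
```

```text
t 19.18 pos [0.6049 0.0372 0.1175] zyaw 105.6 xaxis [ 0.0728 -0.0132 -0.9973] F [-0.6 -0.3 -1. ] open 0.0584 q [ 23.5  17.  -21.3   3.2 -48.1 -99.9]
```

View pics/m1.png

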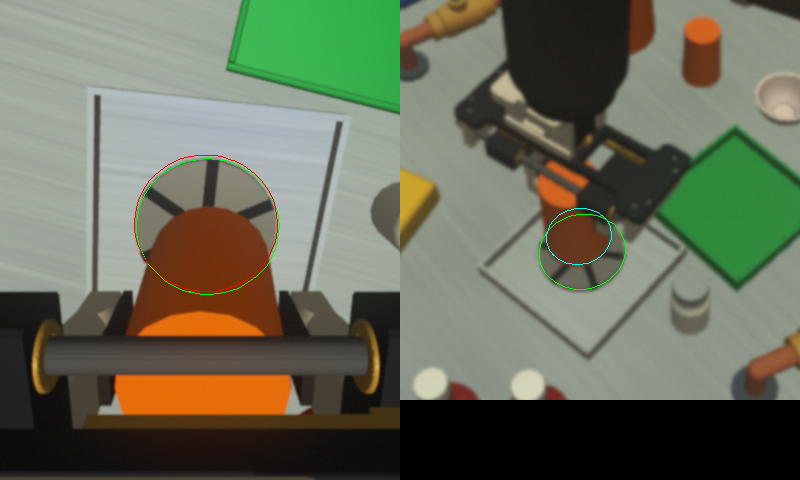

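Green marks my plate estimate and coincides with the plate's rim in both views. The tumbler is about 4 mm too far in +x and +y, so I'll correct and go down.

```bash
python3 -c "
from h import *
plan([((.601,.0335,.095),None)],40)
p,R=tool();print('down10',(R.T@[0,0,-10]).round(2),'x',(R.T@[1,0,0]).round(2),'y',(R.T@[0,1,0]).round(2))"
```

```text
[[22.3, 4.5, -1.2, 0.0, 40]]
down10 [9.97 0.66 0.32] x [ 0.07 -0.96 -0.27] y [-0.01 -0.27  0.96]
```

{"fn": "arm_command", "kwargs": {"commands": [11,2.5,-0.6,0,40,11,2,-0.6,0,40,0,0,0,0,40]}}

```text
clock: 19.65
tool_pos: [0.5993, 0.0325, 0.0933]
orientation: [-116.4, 85.9, -10.9]
force: [-0.1, -0.3, -1.2]
opening: 0.0587
```

```bash
python3 -c "
from h import *
st();plan([((.601,.0335,.086),None)],40)"
```

```text
t 19.65 pos [0.5993 0.0325 0.0933] zyaw 105.5 xaxis [ 0.0705 -0.0135 -0.9974] F [-0.1 -0.3 -1.2] open 0.0587 q [ 23.2  18.2 -23.5   3.3 -45.  -99.9]
[[7.4, -1.5, 0.8, 0.0, 40]]
```

{"fn": "arm_command", "kwargs": {"commands": [7,-1,0.8,0,40]}}

```text
clock: 19.77
tool_pos: [0.6009, 0.0334, 0.0866]
orientation: [-116.0, 85.8, -10.5]
force: [-0.5, 0.5, -0.5]
opening: 0.0587
```

{"fn": "arm_command", "kwargs": {"commands": [4,0.2,0,0,40]}}

```text
clock: 19.9
tool_pos: [0.6009, 0.0332, 0.0822]
orientation: [-116.2, 85.8, -10.6]
force: [-0.8, -0.3, 1.7]
opening: 0.0582
```

{"fn": "arm_command", "kwargs": {"commands": [4,0.2,0,0,40]}}

```text
clock: 20.02
tool_pos: [0.601, 0.0331, 0.0782]
orientation: [-116.1, 85.8, -10.6]
force: [-2.4, 0.1, 4.3]
opening: 0.0583
```

{"fn": "arm_command", "kwargs": {"commands": [4,0.2,0,0,40]}}

```text
clock: 20.15
tool_pos: [0.6011, 0.0331, 0.0744]
orientation: [-116.0, 85.8, -10.5]
force: [-3.2, 1.1, 6.1]
opening: 0.0586
```

```bash
python3 -c "
from h import *
st()"
```

```text
t 20.15 pos [0.6011 0.0331 0.0744] zyaw 105.5 xaxis [ 0.0716 -0.0132 -0.9973] F [-3.2  1.1  6.1] open 0.0586 q [  23.2   19.6  -24.5    3.4  -42.5 -100.1]
```

{"fn": "arm_command", "kwargs": {"commands": [3,0.2,0,0,40]}}

```text
clock: 20.27
tool_pos: [0.6013, 0.0331, 0.0724]
orientation: [-116.1, 85.8, -10.5]
force: [-10.8, 1.1, 26.9]
opening: 0.0587
```

{"fn": "arm_command", "kwargs": {"commands": [2,0.2,0,0,40]}}

```text
clock: 20.4
tool_pos: [0.6016, 0.0331, 0.0725]
orientation: [-116.0, 85.7, -10.4]
force: [-12.2, 0.2, 26.0]
opening: 0.0588
```

{"fn": "arm_command", "kwargs": {"commands": [2,0.2,0,0,40]}}

```text
clock: 20.52
tool_pos: [0.6015, 0.0331, 0.0726]
orientation: [-115.9, 85.6, -10.2]
force: [-11.1, 1.3, 21.1]
opening: 0.0587
```

The plate is on its stop at 21–27 N. Holding for more than 2 s.

{"fn": "arm_command", "kwargs": {"commands": [1.5,0.2,0,0,40,1.5,0.2,0,0,40,1.5,0.2,0,0,40,1.5,0.2,0,0,40,1.5,0.2,0,0,40]}}

```text
clock: 21.15
tool_pos: [0.6012, 0.0331, 0.0726]
orientation: [-115.0, 85.4, -9.2]
force: [-8.3, 1.6, 15.2]
opening: 0.0584
```

```bash
python3 -c "
from h import *
st()"
```

```text
t 21.15 pos [0.6012 0.0331 0.0726] zyaw 105.7 xaxis [ 0.0797 -0.0129 -0.9967] F [-8.3  1.6 15.2] open 0.0584 q [  23.3   19.5  -25.1    3.8  -41.6 -100.3]
```

{"fn": "arm_command", "kwargs": {"commands": [1.8,0.1,0,0,40,1.8,0.1,0,0,40,1.8,0.1,0,0,40,1.8,0.1,0,0,40,1.8,0.1,0,0,40]}}

```text
clock: 21.78
tool_pos: [0.6014, 0.0331, 0.0725]
orientation: [-114.4, 85.1, -8.5]
force: [-9.5, 2.6, 17.9]
opening: 0.0585
```

{"fn": "arm_command", "kwargs": {"commands": [1.8,0.1,0,0,40,1.8,0.1,0,0,40,1.8,0.1,0,0,40,1.8,0.1,0,0,40,1.8,0.1,0,0,40]}}

```text
clock: 22.4
tool_pos: [0.6014, 0.0331, 0.0725]
orientation: [-113.8, 84.8, -7.7]
force: [-10.5, 1.3, 19.0]
opening: 0.0582
```

{"fn": "arm_command", "kwargs": {"commands": [1.8,0.1,0,0,40,1.8,0.1,0,0,40,1.8,0.1,0,0,40]}}

```text
clock: 22.78
tool_pos: [0.6015, 0.0332, 0.0725]
orientation: [-113.4, 84.6, -7.3]
force: [-9.8, 0.6, 17.7]
opening: 0.0586
```

```bash
python3 -c "
from h import *
st()
p,R=tool();print('up',(R.T@[0,0,10]).round(2),'tray',(R.T@[-164,53.5,0]).round(1)/8)"
```

```text
t 22.77 pos [0.6015 0.0332 0.0725] zyaw 106.0 xaxis [ 0.0926 -0.0119 -0.9956] F [-9.8  0.6 17.7] open 0.0586 q [  23.5   19.1  -26.     4.2  -40.4 -100.5]
up [-9.96 -0.86 -0.37] tray [-1.975  17.75   12.0875]
```

Held fully down from 20.3 to 22.8 s. Lifting and moving to the tray.

{"fn": "arm_command", "kwargs": {"commands": [-10,-0.8,-0.4,0,40,-13,-1,-0.5,0,40,-13,-1,-0.5,0,40,-13,-1,-0.5,0,40]}}

```text
clock: 23.28
tool_pos: [0.601, 0.033, 0.1238]
orientation: [-113.5, 84.6, -7.3]
force: [0.7, -0.6, -1.6]
opening: 0.0585
```

{"fn": "arm_command", "kwargs": {"commands": [-2,18,12,0,40,-2,18,12,0,40,-2,18,12,0,40,-2,18,12,0,40]}}

```text
clock: 23.78
tool_pos: [0.5186, 0.0598, 0.1268]
orientation: [-112.4, 84.4, -6.3]
force: [0.2, -0.1, -1.5]
opening: 0.0585
```

```bash
python3 -c "
from h import *
st();plan([((.437,.0865,.11),None)],40)"
```

```text
t 23.77 pos [0.5186 0.0598 0.1268] zyaw 105.9 xaxis [ 0.0964 -0.0107 -0.9953] F [ 0.2 -0.1 -1.5] open 0.0585 q [  30.7    8.2  -32.6    4.8  -44.8 -107.9]
[[4.3, 36.1, 24.3, 0.0, 40], [4.3, 36.1, 24.3, 0.0, 40]]
```

{"fn": "arm_command", "kwargs": {"commands": [2,18,12,0,40,2,18,12,0,40,2,18,12,0,40,2,17,12,0,40,0,0,0,0,40]}}

```text
clock: 24.4
tool_pos: [0.436, 0.0875, 0.1132]
orientation: [-110.9, 84.3, -4.9]
force: [0.2, -0.5, -1.2]
opening: 0.0584
```

Run:
```python
from h import *
st();plan([((.437,.0865,.07),None)],40)
s=snapshot("scene");f=s["frame"];cv2.imwrite("pics/s4.png",cv2.resize(f[120:360,220:520],None,fx=2.5,fy=2.5))
```

```text
t 24.4 pos [0.436  0.0875 0.1132] zyaw 106.0 xaxis [ 0.0995 -0.0085 -0.995 ] F [ 0.2 -0.5 -1.2] open 0.0584 q [  40.7    1.6  -43.     6.2  -41.5 -119.1]
[[43.1, 3.3, 0.3, 0.0, 40]]
```

View pics/s4.png

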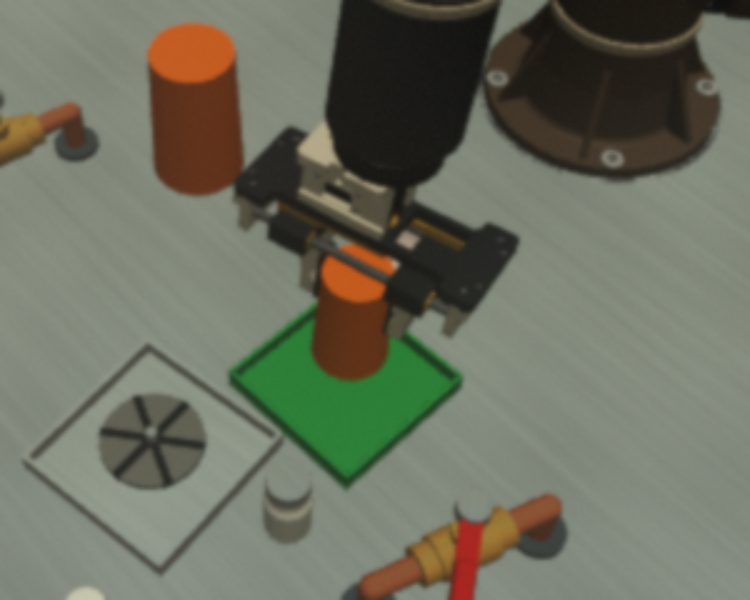

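The tumbler is upright above the tray, which spans (230–460, 300–485) in the crop, and about centred on it. Lowering slowly.

{"fn": "arm_command", "kwargs": {"commands": [14,1,0,0,40,14,1,0,0,40,13,1,0,0,40]}}

```text
clock: 24.82
tool_pos: [0.4424, 0.0882, 0.0742]
orientation: [-108.7, 83.9, -2.6]
force: [-0.4, 0.8, -1.1]
opening: 0.0585
```

{"fn": "arm_command", "kwargs": {"commands": [4,0.4,0,0,40]}}

```text
clock: 24.95
tool_pos: [0.443, 0.0879, 0.0699]
orientation: [-109.0, 84.0, -3.0]
force: [-0.6, 0.3, -1.2]
opening: 0.0586
```

```bash
python3 -c "
from h import *
st()"
```

```text
t 24.95 pos [0.443  0.0879 0.0699] zyaw 106.0 xaxis [ 0.1052 -0.0054 -0.9944] F [-0.6  0.3 -1.2] open 0.0586 q [  40.     6.   -46.2    7.5  -33.6 -120. ]
```

{"fn": "arm_command", "kwargs": {"commands": [4,1,0,0,40]}}

```text
clock: 25.08
tool_pos: [0.4433, 0.0877, 0.066]
orientation: [-109.0, 83.9, -2.9]
force: [0.0, 0.2, -0.6]
opening: 0.0584
```

{"fn": "arm_command", "kwargs": {"commands": [4,1,0,0,40]}}

```text
clock: 25.2
tool_pos: [0.4431, 0.0875, 0.062]
orientation: [-108.8, 83.9, -2.8]
force: [0.3, 0.3, -1.6]
opening: 0.0587
```

{"fn": "arm_command", "kwargs": {"commands": [2.5,0.3,0,0,40]}}

```text
clock: 25.32
tool_pos: [0.4433, 0.0874, 0.0595]
orientation: [-108.7, 83.9, -2.7]
force: [-0.6, -0.0, -1.6]
opening: 0.0587
```

{"fn": "arm_command", "kwargs": {"commands": [2,0.2,0,0,40]}}

```text
clock: 25.45
tool_pos: [0.4446, 0.0879, 0.0585]
orientation: [-108.4, 83.8, -2.3]
force: [0.2, -5.8, 18.6]
opening: 0.0583
```

```bash
python3 -c "
from h import *
st()"
```

```text
t 25.45 pos [0.4446 0.0879 0.0585] zyaw 106.0 xaxis [ 0.1088 -0.0043 -0.9941] F [ 0.2 -5.8 18.6] open 0.0583 q [  39.9    7.2  -47.2    8.1  -31.2 -120.5]
```

Contact made. Opening slowly, then rising.

{"fn": "arm_command", "kwargs": {"commands": [0,0,0,0,40,0,0,0,0,75,0,0,0,0,90,0,0,0,0,100,0,0,0,0,100]}}

```text
clock: 26.08
tool_pos: [0.4451, 0.0884, 0.0592]
orientation: [-107.9, 83.7, -1.8]
force: [0.4, -0.4, -0.4]
opening: 0.0866
```

```bash
python3 -c "
from h import *
st();s=snapshot('scene');f=s['frame'];cv2.imwrite('pics/s5.png',cv2.resize(f[120:360,220:520],None,fx=2,fy=2))
plan([((.437,.0875,.2),None)],100)"
```

```text
t 26.07 pos [0.4451 0.0884 0.0592] zyaw 106.1 xaxis [ 0.1102 -0.0034 -0.9939] F [ 0.4 -0.4 -0.4] open 0.0866 q [  39.9    7.1  -47.2    8.1  -31.2 -120.5]
[[-46.9, -2.3, -1.1, 0.0, 100], [-46.9, -2.3, -1.1, 0.0, 100], [-46.9, -2.3, -1.1, 0.0, 100]]
```

{"fn": "arm_command", "kwargs": {"commands": [-20,-2,-0.7,0,100,-25,-2,-0.7,0,100,-35,-3,-1,0,100,-40,-3,-1,0,100,-40,-3,-1,0,100]}}

```text
clock: 26.75
tool_pos: [0.4389, 0.0869, 0.2211]
orientation: [-110.7, 84.1, -4.6]
force: [1.0, -0.1, -0.7]
opening: 0.0873
```

{"fn": "arm_command", "kwargs": {"commands": [0,-45,0,0,100,0,-45,0,0,100,0,-45,0,0,100,0,0,0,0,100,0,0,0,0,100]}}

```text
clock: 27.38
tool_pos: [0.5726, 0.1264, 0.2396]
orientation: [-107.6, 83.7, -1.4]
force: [0.3, -0.6, -0.5]
opening: 0.0877
```

Run:
```python
from h import *
st();s=snapshot('top');f=s['frame'];g=snapshot('scene')
for n,q in(("top",s),("scene",g)):
    h=q["frame"]
    for z,r,c in((.004,.0315,.0),(.104,.0275,.0)):
        P=np.int32([proj(q,(.443+r*np.cos(t),.0875+r*np.sin(t),z)) for t in np.linspace(0,6.3,50)])
        cv2.polylines(h,[P],True,(255,255,255),1)
a=cv2.resize(f[140:340,140:500],(720,400));b=g["frame"][120:400,140:500]
cv2.imwrite('pics/f1.png',cv2.resize(g["frame"][120:400,160:520],None,fx=2,fy=2));cv2.imwrite('pics/f2.png',a)
```

```text
t 27.38 pos [0.5726 0.1264 0.2396] zyaw 106.1 xaxis [ 0.1101 -0.0027 -0.9939] F [ 0.3 -0.6 -0.5] open 0.0877 q [  34.     8.   -16.5    4.2  -60.4 -109.7]
```

View pics/f1.png

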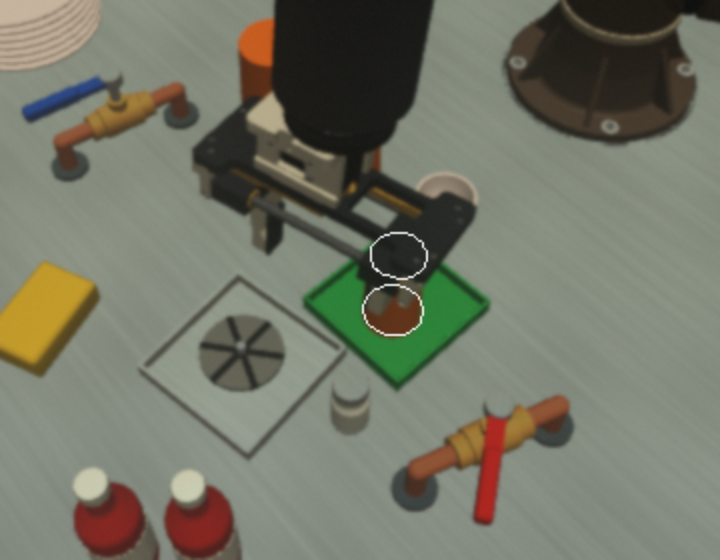

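View pics/f2.png

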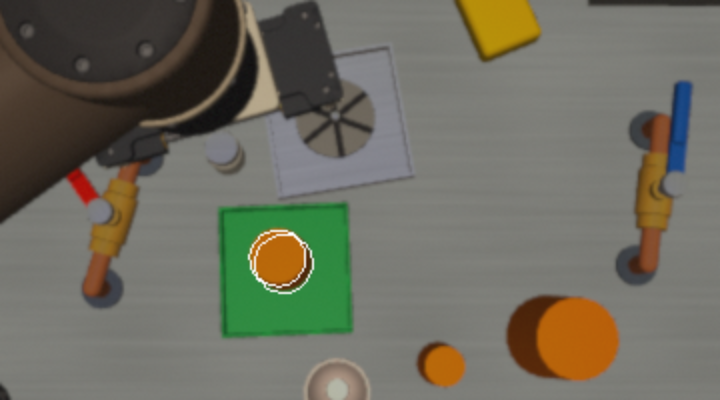

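The top view shows the tumbler standing flat near the tray's middle at (281,262), inside its predicted outline. The blue lever is parallel to its pipe, the red lever is unmoved, and the gripper is clear. Handing in.

```bash
python3 -c "
from plant import *
print(close_job())"
```

```text
the job is handed in; nothing more can be done
None
```

The job is done and handed in at about 27.5 s of the 61 s allowed; no verdict was reported.

- **Valve:** I swung the blue lever about 90° until it met its hard stop at about 25 N. The final top and scene views show it lying along its pipe. The red lever looks unmoved in the pictures.
- **Rinsing:** I pressed the middle-sized tumbler mouth down on the centre of the plate. The force followed the spring, then jumped to 15–27 N at the stop. I held it there from 20.3 to 22.8 s. The height stayed constant, so the tumbler did not slip in the grip.
- **Placing:** The tumbler touched the tray floor at the expected height, with 19 N of contact, before I released it. The final top view shows it standing upright inside the tray, about 6 mm off centre. The scene view of it was partly hidden by the gripper, so that check rests mainly on the top picture. The gripper is clear of everything.

**What went less well:**
- The tool's tilt drifted to about 6° over the moves and could not be fully corrected. I turned the jaws roughly square to the tilt so that the tumbler stayed upright.
- The first grip was about 7 mm off centre, so I redid it on the table before lifting.

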